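# Blow off the detector window and clip its dust cover on

### The arm

A 6-joint arm with a two-finger parallel gripper is mounted at the origin on the work surface. World frame = base frame: x ahead of the robot, y to its left, z up, the work surface at z = 0. Lengths are in m, angles in rad, forces in N, time in s.
With the tool pointing down it reaches from about 0.3 to 0.875 m from the base axis. Payload 6.4 kg.
Tool frame: the origin (TCP) lies midway between the tips of the shut fingers; the grasp point (between the pads) lies ctrl.grip_point_offset behind it (ctrl.grip_point_offset is the distance from the TCP to the grasp point, in m); z points along the fingers, y is the direction in which the jaws open and shut (so a half turn about z gives the same grasp; the last joint's range is limited). The gripper opens to 85 mm and grips with 20 to 120 N. Pads are 22 mm wide; open, the fingers measure 114 mm over their backs; the gripper's body (76 mm by 85 mm) begins 54 mm behind the grasp point. The pads swing forward as they close: fully open they stand 13 mm farther back than shut.
Start: joints at [0.992, 0.181, 1.607, -0, 1.354, -0.206], TCP at [0.209, 0.536, 0.231] pointing down, gripper open.
Joint ranges: [-2.99, 2.99], [-0.89, 2.07], [0.3, 2.58], [-1.14, 4.28], [0, 2.63], [-3.12, 3.12]. Speed limits (rad/s): [2.57, 2.57, 3.01, 3.14, 3.14, 3.14].

### API

Orientations are given as a unit quaternion [w, x, y, z].
In Python, from bench import ctrl, viewer gives the robot as it stands.
- The arm moves only by the shell command python3 -m handwheel 'ROWS' [OPENING]. ROWS is JSON, a list of rows, each an object with "travel": the shift along the tool's x, y, z as a fraction of full scale, a list of three; "dr": the turn, a rotation vector about the tool's x, y, z as a fraction of full scale, a list of three. A call has 1 to 20 rows; each row shifts and turns the pose as measured when the row begins, along the tool's axes as they then stand; what a row does not reach is not made up. Full scale, the value 1, is 150 mm for a shift and 30 degrees for a turn. A row lasts 1/12 s, in which the tool goes at most 41.7 mm and 7.16 degrees, less where a joint would pass 70% of its speed; a pose out of reach is approached as far as the arm can. A call with a number of a shift or a turn outside -1 to 1 is refused whole. A call with a gripper value outside its range is refused whole. OPENING is the opening, from -1 (shut) to 1 (fully open), set as the call begins (- or left out, the last holds). The fingers move at their own pace and stop on an object; the grip force is fixed at half the most. Time passes only in rows, so rows that do not move let the fingers close. It gives the time, the measured TCP pose, the force and the opening at its end, in the units of the state.
- ctrl.get_obs(): the state, without advancing time (a new reading comes with each control period).
- viewer.camera(name): name is "side" or "top" or "wrist"; returns the picture (384x512x3 uint8, red, green, blue); there is no depth.
- viewer.get_calibration(name): a dict with "camera_matrix" (3x3 intrinsics, pixels), "R" (3x3) and "t" (3): a world point X has camera coordinates R X + t. Camera axes: x right, y down, z forward; pixel columns grow to the right and rows downward; lengths in m; the calibration is good to about 2 mm. The wrist camera is an equidistant fisheye: a pixel r from the principal point sees the ray r / f radians off the axis. A picture is of the moment at which its call begins: read the wrist's pose just before it. get_calibration takes no time and is no camera call; for the wrist camera it gives the pose at the moment of the call.
- ctrl.hand_in(): hands the job in, once; it reports no verdict.
The state is a dict: "time_s": time; "q": joint angles; "dq": joint speeds; "joint_efforts": joint torques, N m; "eef_pos": TCP position; "eef_rot": TCP orientation; "wrist_force": force on the tool from outside, world axes, zero at the start; "torque": the same for the moment, N m; "opening": opening from 0.0 (shut) to 1.0 (fully open).
Only numpy, scipy, OpenCV 4.12 (cv2) and the standard library are available. Lean on these libraries where they do the work, as an engineer would, in place of code of your own. Each camera call takes 0.05 s, during which the arm holds its last target. There are 200 camera calls.

### The job

Blow the dust off the detector's window with the air duster that leans in its stand: push the white cap on top of the can all the way down along the can and let it spring back up. Then fetch the grey dust cover from the bench, press it straight down over the window's rim until both clip arms have snapped under the rim and it sits flush, and let go. Leave the bottle, the jar and the cuvette rack standing where they are.

Things in the scene. Friction and masses are not known exactly. Their poses are not given: they have to be found in the camera images.
- cap_top (a point): Centre of the top face of the air duster's white sprung cap (disc 27 mm across, 17 mm tall, about 210 mm above the bench); it moves with the cap. z points out of the can along its axis, leaning 40 degrees from vertical towards the window; the -x side carries the nozzle. The cap slides along -z by 7 mm: 2 N to start, 8 N to bottom. The can (60 mm across) is fixed in its stand.
- board_edge (a point): Middle of the lower front edge of the plywood board that hangs over the can, 52 mm above the cap and 8 mm behind its centre. Board and lip are 28 mm high and 130 mm wide, and run 110 mm back (+x of this point), with a small box on top; two rods 10 mm thick under the board carry it. A vertical gripper over the cap would hit it; one leaning with the can (back towards the window) passes.
- duster_cap (a joint): How far the cap is pushed down along the can, m: 0 up, 0.007 fully down. It springs back by itself.
- window_rim (a point): Centre of the top of the aluminium rim round the detector's window, 74 mm above the bench; z up, x along the rim's long side, towards the duster, whose cap stands 150 to 180 mm away. The rim is 64 mm (x) by 50 mm (y), 8 mm thick, and overhangs its neck by 6 mm, with 26 mm free below it over the deck of the fixed white module (150 mm in x by 130 mm in y, 40 mm high).
- cover_rib (a point): Centre of the upright grip rib of the loose grey dust cover (about 90 g). Rib 46 mm long (x), 14 mm thick (y), 26 mm high (z); its foot is the top of the plate, 13 mm below this point. Fully on, the point is 18 mm above window_rim, with x along the rim's x (either way round). When the clips first touch the rim it is about 33 mm above; from there about 5 to 15 N straight down snaps it home.
- cover: The same cover; origin 45 mm below the rib's centre, on the bench as it stands. Plate 76 mm (x) by 64 mm (y), 5 mm thick, underside 27 mm up. Two rigid end guides at its x ends (inner faces 69 mm apart, so 2.5 mm play on the rim) reach down to the origin, their lowest 9 mm flaring 5 mm outward. A 30 mm wide sprung clip arm hangs under each y side, with an inward hook and a lead-in that flares 7 mm outside the rim's edge.
- clip_a (a joint): Outward swing of the clip arm on the cover's +y side, rad: 0 closed, about 0.2 while its hook passes the rim.
- clip_b (a joint): The same for the arm on the cover's -y side.
- solvent_bottle: Loose amber bottle with black cap, 52 mm across, 150 mm tall, origin at the centre of its foot. Stands about 100 mm from the cover's centre, off its -x end. Leave it.
- jar: Loose low white jar, 48 mm across, 55 mm tall, origin at the centre of its foot. Stands about 95 mm from the cover's centre, off its +x end. Leave it.
- cuvette_rack: Loose grey cuvette rack, 110 mm (x) by 50 mm, 50 mm tall with its cuvettes, origin at the centre of its underside. Stands on the other side of the module from the cover. Leave it.
Not all that is in view belongs to the job. What is meant by the solvent_bottle is not green or purple, and is the smaller of those in its own colour.

How it is judged:
On the way, in this order (a step that is already met when the one before it is completed fails the run):
1. the duster's cap is pushed down by at least 5.5 of its 7 mm (value of joint duster_cap above 0.0055 m), for 0.1 s.
2. the cap has sprung back up (value of joint duster_cap below 0.0015 m), for 0.1 s.
3. the cover sits on the rim with both clips snapped under it (z of cover_rib in the frame of window_rim below 0.0205 m and horizontal distance between cover_rib and window_rim below 0.005 m and angle between cover_rib's own z axis and vertical below 0.08 rad and value of joint each of clip_a, clip_b below 0.08 rad), for 0.2 s.
At the end, for the whole second after the job is handed in: The cover's plate rests on the window's rim (within 2.5 mm of fully down, 5 mm sideways, 0.08 rad level), both clip arms closed under the rim (below 0.08 rad), at rest and released; the duster's cap is up (within 1.5 mm); bottle, jar and rack upright (0.15 rad) and within 30 mm of where they stood (all of step 3 and value of joint duster_cap below 0.0015 m and linear speed of cover below 0.01 m/s and angle between each of solvent_bottle, jar, cuvette_rack's own z axis and vertical below 0.15 rad and distance of each of solvent_bottle, jar, cuvette_rack from where it was at the start of the episode below 0.03 m); the robot touches nothing.
It fails at once if the bottle, the jar or the rack is knocked over or pushed more than 40 mm (angle between any of solvent_bottle, jar, cuvette_rack's own z axis and vertical above 0.5 rad or distance of any of solvent_bottle, jar, cuvette_rack from where it was at the start of the episode above 0.04 m).
It also fails if it takes over 59 s, if anything falls off the work surface, if the arm or the gripper's body presses on something with over 40 N, if the wrist force passes 120 N, or if a joint passes its speed limit or range.

## Working session

There is one attempt and no reset: what is moved stays moved. The work goes in short steps, Python scripts to look and compute and a shell command to move; the robot and the scene stay as the last step left them, time stands still between calls to the robot, and variables do not carry over. Pictures are saved under pics/ and viewed, about 8 in all and at most 12, crops included, and the job is handed in when it is done.

```bash
ls; mkdir -p pics
python3 - <<'E'
from bench import ctrl, viewer
import cv2,numpy as np
print(ctrl.get_obs(), ctrl.grip_point_offset)
for n in ["side","top","wrist"]:
    c=viewer.get_calibration(n); print(n,{k:np.round(v,4).tolist() for k,v in c.items()})
ims=[viewer.camera(n) for n in ("top","side")]
for n,i in zip(("top","side"),ims): cv2.imwrite(f"pics/{n}0.png",cv2.resize(i[:,:,::-1],(768,576),interpolation=cv2.INTER_CUBIC))
np.save("top0.npy",ims[0]);np.save("side0.npy",ims[1])
E
```

```text
pics
{'time_s': 0.0, 'q': array([ 9.91659228e-01,  1.81578141e-01,  1.60798959e+00, -1.44577625e-05,
        1.35376754e+00, -2.06280064e-01]), 'dq': array([-0.00194366, -0.00028587,  0.00154374,  0.00014821, -0.0015796 ,
        0.00025697]), 'joint_efforts': array([ 1.75681711e-03, -4.44855988e+01, -3.51342916e+01, -2.99234898e-05,
        8.96101585e-03,  1.32420581e-05]), 'eef_pos': array([0.20913661, 0.53504157, 0.23037218]), 'eef_rot': array([-3.26921354e-04,  1.85348881e-01,  9.82672394e-01, -8.07679634e-04]), 'wrist_force': array([-0.05403243, -0.46526136,  0.53461193]), 'torque': array([ 0.00632225,  0.06192353, -0.0002957 ]), 'opening': 0.9997205657332002} 0.0187
side {'camera_matrix': [[490.4211, 0.0, 262.0129], [0.0, 490.4211, 190.8125], [0.0, 0.0, 1.0]], 'R': [[0.7602, -0.6494, -0.021], [-0.3617, -0.3961, -0.8439], [0.5397, 0.6491, -0.536]], 't': [-0.353, 0.2917, 1.5404]}
top {'camera_matrix': [[403.5085, 0.0, 256.8312], [0.0, 403.5085, 193.8578], [0.0, 0.0, 1.0]], 'R': [[-0.0281, -0.9996, -0.0012], [-0.9894, 0.028, -0.1426], [0.1426, -0.0028, -0.9898]], 't': [0.0015, 0.486, 1.1839]}
wrist {'camera_matrix': [[297.3186, 0.0, 254.5866], [0.0, 297.3186, 193.9357], [0.0, 0.0, 1.0]], 'R': [[0.363, 0.9318, -0.0018], [0.8867, -0.3448, 0.3079], [0.2862, -0.1134, -0.9514]], 't': [-0.5737, -0.0401, 0.3799]}
```

View pics/top0.png

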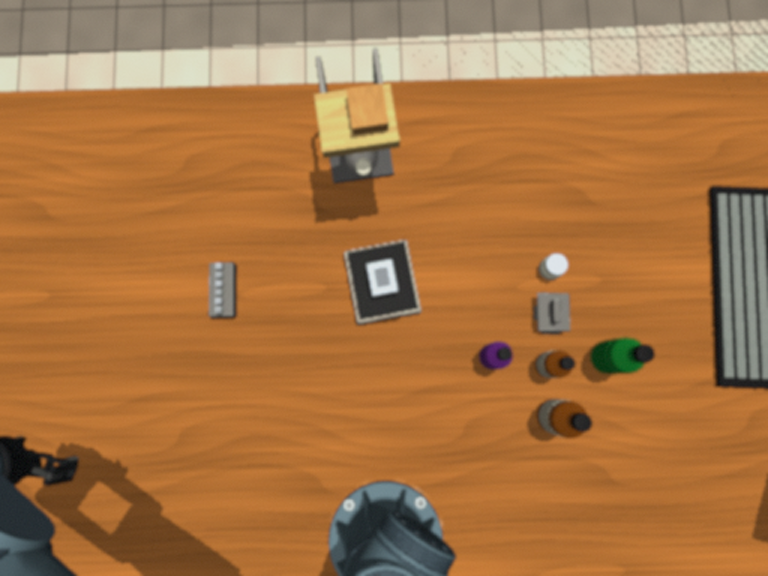

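View pics/side0.png

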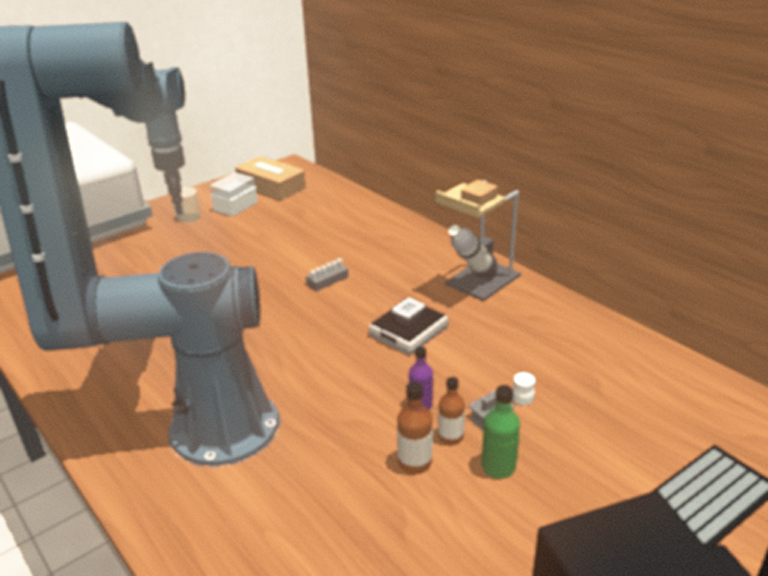

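Candidates (768×576 top picture):
- **Cover:** grey plate with rib at (553,312). The rack at (222,290) is also grey.
- **Bottle:** small amber at (556,364). The others are large amber (568,418), purple (497,355) and green (620,356).
- **Cap:** white, at (363,165), under the board. The jar is white at (555,266).
- **Window rim:** (382,278).

Next is one close crop of these.

```bash
cat > h.py <<'E'
import numpy as np,cv2
from bench import ctrl,viewer
from scipy.spatial.transform import Rotation as Ro
def ray(c,u,v,name):
    K=np.array(c["camera_matrix"]);R=np.array(c["R"]);t=np.array(c["t"])
    x,y=(u-K[0,2])/K[0,0],(v-K[1,2])/K[1,1]
    if name=="wrist":
        r=np.hypot(x,y); d=np.array([x/r*np.sin(r),y/r*np.sin(r),np.cos(r)]) if r>0 else np.array([0,0,1.])
    else: d=np.array([x,y,1.])
    return -R.T@t, R.T@d
def onz(c,u,v,z,name="top"):
    o,d=ray(c,u,v,name); return o+d*(z-o[2])/d[2]
def proj(c,X,name="top"):
    K=np.array(c["camera_matrix"]);p=np.array(c["R"])@np.array(X)+np.array(c["t"])
    if name=="wrist":
        r=np.hypot(p[0],p[1]);th=np.arctan2(r,p[2]);q=p[:2]/max(r,1e-9)*th
    else: q=p[:2]/p[2]
    return K[0,0]*q+K[:2,2]
def tcp():
    o=ctrl.get_obs();w=o["eef_rot"];return np.array(o["eef_pos"]),Ro.from_quat([w[1],w[2],w[3],w[0]]),o
E
python3 - <<'E'
from h import *
c=viewer.get_calibration("top")
for n,u,v,z in [("cap",363,165,.21),("rim",382,278,.074),("rib",554,311,.058),("plate",553,312,.032),("jar",556,265,.055),("bottle",567,364,.15),("bigb",581,422,.2),("rack",222,290,.05),("boardFL",326,153,.262),("boardFR",398,146,.262)]:
    print(n,onz(c,u/1.5,v/1.5,z).round(3))
t=np.load("top0.npy");s=np.load("side0.npy")
f=lambda im,x,y,w,h,W,H:cv2.resize(im[y:y+h,x:x+w,::-1],(W,H),interpolation=cv2.INTER_CUBIC)
a=f(t,195,50,100,75,400,300);b=f(t,220,150,80,60,400,300);d=f(t,340,160,80,60,400,300);e=f(s,280,110,100,75,400,300)
cv2.imwrite("pics/crop.png",np.vstack([np.hstack([a,b]),np.hstack([d,e])]))
E
```

```text
cap [0.687 0.021 0.21 ]
rim [ 0.506 -0.006  0.074]
rib [ 0.433 -0.342  0.058]
plate [ 0.434 -0.348  0.032]
jar [ 0.525 -0.354  0.055]
bottle [ 0.328 -0.333  0.15 ]
bigb [ 0.23  -0.335  0.2  ]
rack [0.494 0.312 0.05 ]
boardFL [0.691 0.082 0.262]
boardFR [ 0.7   -0.04   0.262]
```

View pics/crop.png

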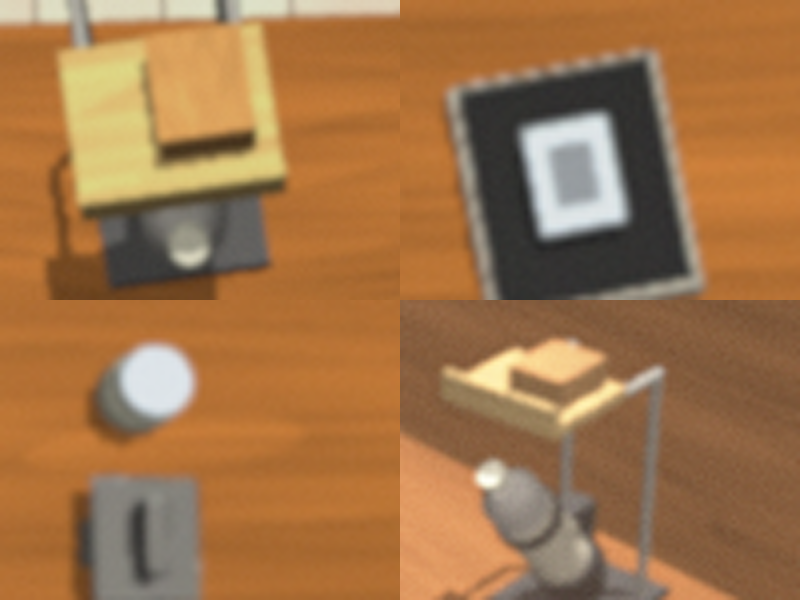

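```bash
cat >> h.py <<'E'
def plan(P,R,show=True):
    """remaining turn (tool axes, units of 30deg) and shift (150mm) in the present and in the target tool axes"""
    p,r,o=tcp(); rv=(r.inv()*R).as_rotvec()
    print("t",round(o["time_s"],2),"pos",p.round(4),"F",np.round(o["wrist_force"],1),"op",round(o["opening"],3))
    print(" dr",(rv/np.radians(30)).round(3),"deg",np.degrees(rv).round(1)," travel now",(r.inv().apply(P-p)/.15).round(3)," travel after turn",(R.inv().apply(P-p)/.15).round(3))
def frame(psi,lean):
    d=np.array([np.cos(psi),np.sin(psi),0]);z=np.sin(lean)*d-np.cos(lean)*np.array([0,0,1.])
    y=np.array([-np.sin(psi),np.cos(psi),0]);return Ro.from_matrix(np.array([np.cross(y,z),y,z]).T)
def tri(*obs):
    A=np.zeros((3,3));b=np.zeros(3)
    for c,u,v,n in obs:
        o,d=ray(c,u,v,n);d=d/np.linalg.norm(d);M=np.eye(3)-np.outer(d,d);A+=M;b+=M@o
    return np.linalg.solve(A,b)
E
python3 - <<'E'
from h import *
ct,cs,cw=[viewer.get_calibration(n) for n in("top","side","wrist")]
p,r,o=tcp()
C=-np.array(cw["R"]).T@cw["t"]; print("cam in tool",r.inv().apply(C-p).round(3),"axis",r.inv().apply(np.array(cw["R"])[2]).round(3))
cap=tri((ct,242,111.3,"top"),(cs,302.5,153.7,"side"));print("cap",cap.round(4),"side reproj",proj(cs,cap),proj(ct,cap))
k=1.5
print("rim corners",[onz(ct,220+u/5,150+v/5,.074).round(3).tolist() for u,v in((520,125),(610,112),(540,240),(628,225))])
R=frame(np.radians(9.5),np.radians(40))
plan(cap-.10*R.as_matrix()[:,2],R)
E
```

```text
cam in tool [ 0.08  -0.    -0.142] axis [-0.308  0.     0.951]
cap [0.6856 0.0216 0.2043] side reproj [302.49409342 153.70169692] [242.00466923 111.29283186]
rim corners [[0.531, -0.211, 0.074], [0.537, -0.265, 0.074], [0.462, -0.219, 0.074], [0.47, -0.271, 0.074]]
t 0.1 pos [0.2091 0.5351 0.2305] F [0.7 0.4 1.2] op 1.001
 dr [-0.362 -1.302 -0.985] deg [-10.8 -39.1 -29.6]  travel now [-3.837 -2.251 -0.334]  travel after turn [-1.855 -3.9    1.118]
```

```bash
python3 -m handwheel '[{"travel":[0,0,0],"dr":[-0.046,-0.163,-0.123]},{"travel":[0,0,0],"dr":[-0.046,-0.163,-0.123]},{"travel":[0,0,0],"dr":[-0.046,-0.163,-0.123]},{"travel":[0,0,0],"dr":[-0.046,-0.163,-0.123]},{"travel":[0,0,0],"dr":[-0.046,-0.163,-0.123]},{"travel":[0,0,0],"dr":[-0.046,-0.163,-0.123]},{"travel":[0,0,0],"dr":[-0.046,-0.163,-0.123]},{"travel":[0,0,0],"dr":[-0.046,-0.163,-0.123]}]' -1
python3 - <<'E'
from h import *
R=frame(np.radians(8),np.radians(40))
plan(np.array([.6856,.0216,.2043])-.10*R.as_matrix()[:,2],R)
E
```

```text
time_s: 0.77
eef_pos: [0.2126, 0.5365, 0.2312]
eef_rot: [0.355, -0.087, 0.93, 0.032]
wrist_force: [0.4, -0.4, -0.0]
opening: 0.002
t 0.77 pos [0.2126 0.5365 0.2312] F [ 0.4 -0.4 -0. ] op 0.002
 dr [0.054 0.057 0.069] deg [1.6 1.7 2.1]  travel now [-1.737 -3.936  1.115]  travel after turn [-1.911 -3.838  1.171]
```

```bash
python3 -m handwheel '[{"travel":[0,0,0],"dr":[0.054,0.057,0.069]},{"travel":[-0.105,-0.213,0.065],"dr":[0,0,0]},{"travel":[-0.105,-0.213,0.065],"dr":[0,0,0]},{"travel":[-0.105,-0.213,0.065],"dr":[0,0,0]},{"travel":[-0.105,-0.213,0.065],"dr":[0,0,0]},{"travel":[-0.105,-0.213,0.065],"dr":[0,0,0]},{"travel":[-0.105,-0.213,0.065],"dr":[0,0,0]},{"travel":[-0.105,-0.213,0.065],"dr":[0,0,0]},{"travel":[-0.105,-0.213,0.065],"dr":[0,0,0]},{"travel":[-0.105,-0.213,0.065],"dr":[0,0,0]},{"travel":[-0.105,-0.213,0.065],"dr":[0,0,0]},{"travel":[-0.105,-0.213,0.065],"dr":[0,0,0]},{"travel":[-0.105,-0.213,0.065],"dr":[0,0,0]},{"travel":[-0.105,-0.213,0.065],"dr":[0,0,0]},{"travel":[-0.105,-0.213,0.065],"dr":[0,0,0]},{"travel":[-0.105,-0.213,0.065],"dr":[0,0,0]},{"travel":[-0.105,-0.213,0.065],"dr":[0,0,0]},{"travel":[0,0,0],"dr":[0,0,0]}]' -1
python3 - <<'E'
from h import *
R=frame(np.radians(8),np.radians(40))
plan(np.array([.6856,.0216,.2043])-.10*R.as_matrix()[:,2],R)
E
```

```text
time_s: 2.27
eef_pos: [0.5808, 0.0587, 0.2733]
eef_rot: [0.345, -0.077, 0.935, 0.017]
wrist_force: [-0.3, 0.3, 0.2]
opening: -0.002
t 2.27 pos [0.5808 0.0587 0.2733] F [-0.3  0.3  0.2] op -0.002
 dr [-0.01   0.014  0.051] deg [-0.3  0.4  1.5]  travel now [-0.198 -0.347  0.111]  travel after turn [-0.208 -0.342  0.108]
```

```bash
python3 -m handwheel '[{"travel":[0,0,0],"dr":[0,0.014,0.051]},{"travel":[-0.1,-0.17,0.055],"dr":[0,0,0]},{"travel":[-0.1,-0.17,0.055],"dr":[0,0,0]},{"travel":[0,0,0],"dr":[0,0,0]},{"travel":[0,0,0],"dr":[0,0,0]}]' -1
python3 - <<'E'
from h import *
R=frame(np.radians(8),np.radians(40))
cap=np.array([.6856,.0216,.2043])
plan(cap-.10*R.as_matrix()[:,2],R)
c=viewer.get_calibration("wrist");im=viewer.camera("wrist");np.save("w1.npy",im)
import pickle;pickle.dump((c,tcp()),open("w1.pkl","wb"))
print("cap px*1.5",proj(c,cap,"wrist")*1.5)
cv2.imwrite("pics/w1.png",cv2.resize(im[:,:,::-1],(768,576),interpolation=cv2.INTER_CUBIC))
E
```

```text
time_s: 2.68
eef_pos: [0.621, 0.0082, 0.2767]
eef_rot: [0.338, -0.061, 0.939, 0.022]
wrist_force: [-0.1, -0.9, -0.7]
opening: -0.003
t 2.68 pos [0.621  0.0082 0.2767] F [-0.1 -0.9 -0.7] op -0.003
 dr [-0.013 -0.013 -0.014] deg [-0.4 -0.4 -0.4]  travel now [-0.026  0.029 -0.015]  travel after turn [-0.026  0.029 -0.015]
cap px*1.5 [390.44709893 301.51945539]
```

View pics/w1.png

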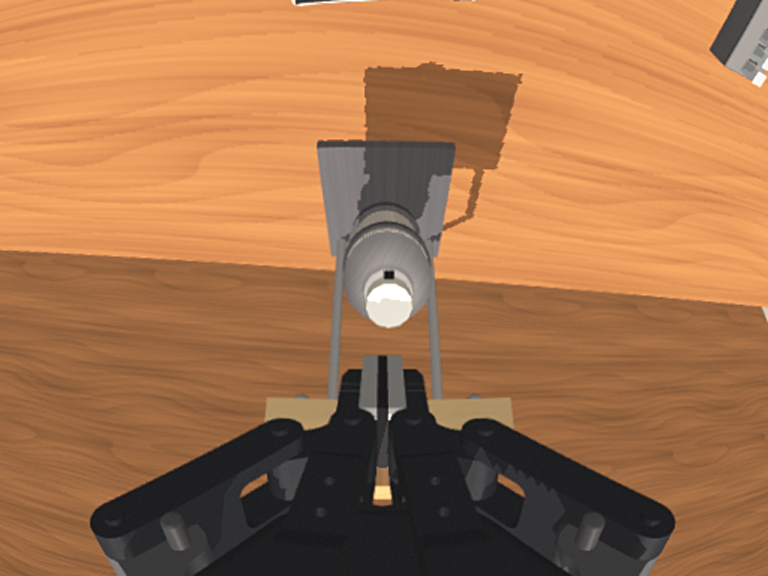

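The cap disc is centred at (390,305), against a prediction of (390,302). The nozzle is at (389,274) and the can is symmetric about it, so my cap estimate and yaw hold. Now refine and press.

Run:
```python
from h import *
import pickle
R=frame(np.radians(8),np.radians(40))
c=pickle.load(open("w1.pkl","rb"))[0]
cap=tri((viewer.get_calibration("top"),242,111.3,"top"),(viewer.get_calibration("side"),302.5,153.7,"side"),(c,260,203.5,"wrist"),(c,260,203.5,"wrist"));print(cap.round(4))
plan(cap-.02*R.as_matrix()[:,2],R)
```

```text
[0.6853 0.0213 0.2061]
t 2.73 pos [0.621  0.0083 0.2769] F [-0.1 -0.4  0.9] op 0.0
 dr [-0.014 -0.012 -0.013] deg [-0.4 -0.3 -0.4]  travel now [-0.034  0.03   0.508]  travel after turn [-0.031  0.026  0.509]
```

```bash
python3 -m handwheel '[{"travel":[-0.034,0.03,0.1],"dr":[-0.014,-0.012,-0.013]},{"travel":[0,0,0.15],"dr":[0,0,0]},{"travel":[0,0,0.15],"dr":[0,0,0]},{"travel":[0,0,0.13],"dr":[0,0,0]},{"travel":[0,0,0],"dr":[0,0,0]}]' -1
python3 - <<'E'
from h import *
R=frame(np.radians(8),np.radians(40))
plan(np.array([.6853,.0213,.2061]),R)
E
```

```text
time_s: 3.15
eef_pos: [0.6735, 0.0261, 0.2179]
eef_rot: [0.342, -0.068, 0.937, 0.025]
wrist_force: [-0.1, 0.2, -1.1]
opening: 0.001
t 3.15 pos [0.6735 0.0261 0.2179] F [-0.1  0.2 -1.1] op 0.001
 dr [0.005 0.002 0.007] deg [0.2 0.1 0.2]  travel now [-0.005 -0.043  0.107]  travel after turn [-0.006 -0.043  0.107]
```

```bash
python3 -m handwheel '[{"travel":[-0.005,-0.043,0],"dr":[0,0,0]},{"travel":[0,0,0.05],"dr":[0,0,0]},{"travel":[0,0,0.05],"dr":[0,0,0]},{"travel":[0,0,0.02],"dr":[0,0,0]},{"travel":[0,0,0],"dr":[0,0,0]}]' -1
python3 - <<'E'
from h import *
R=frame(np.radians(8),np.radians(40))
plan(np.array([.6853,.0213,.2061]),R)
p,r,o=tcp();print(r.inv().apply(o["wrist_force"]))
E
```

```text
time_s: 3.57
eef_pos: [0.6848, 0.024, 0.2052]
eef_rot: [0.341, -0.07, 0.937, 0.025]
wrist_force: [-6.6, -0.4, 2.5]
opening: -0.001
t 3.57 pos [0.6848 0.024  0.2052] F [-6.6 -0.4  2.5] op -0.001
 dr [0.01  0.001 0.014] deg [0.3 0.  0.4]  travel now [-0.005 -0.019 -0.004]  travel after turn [-0.005 -0.019 -0.004]
[ 3.41967206  0.5565174  -6.18014972]
```

```bash
python3 -m handwheel '[{"travel":[0,0,0.025],"dr":[0,0,0]},{"travel":[0,0,0.025],"dr":[0,0,0]},{"travel":[0,0,0.01],"dr":[0,0,0]}]' -1
python3 - <<'E'
from h import *
R=frame(np.radians(8),np.radians(40))
plan(np.array([.6853,.0213,.2061]),R)
p,r,o=tcp();print(r.inv().apply(o["wrist_force"]))
E
```

```text
time_s: 3.82
eef_pos: [0.6864, 0.0243, 0.2038]
eef_rot: [0.34, -0.073, 0.937, 0.025]
wrist_force: [-27.7, -6.2, 15.5]
opening: 0.0
t 3.82 pos [0.6864 0.0243 0.2038] F [-27.7  -6.2  15.5] op 0.0
 dr [ 0.013 -0.003  0.028] deg [ 0.4 -0.1  0.8]  travel now [-0.002 -0.019 -0.018]  travel after turn [-0.002 -0.019 -0.018]
[ 11.83222765  -1.9047545  -30.03676481]
```

```bash
python3 -m handwheel '[{"travel":[0,0,0.01],"dr":[0,0,0]},{"travel":[0,0,0.01],"dr":[0,0,0]},{"travel":[0,0,0.01],"dr":[0,0,0]}]' -1
python3 - <<'E'
from h import *
R=frame(np.radians(8),np.radians(40))
plan(np.array([.6853,.0213,.2061]),R)
p,r,o=tcp();print(r.inv().apply(o["wrist_force"]))
im=viewer.camera("wrist")
plan(np.array([.6853,.0213,.2061]),R)
cv2.imwrite("pics/press.png",cv2.resize(im[170:290,160:360,::-1],(800,480),interpolation=cv2.INTER_CUBIC))
E
```

```text
time_s: 4.07
eef_pos: [0.6863, 0.0243, 0.2038]
eef_rot: [0.34, -0.075, 0.937, 0.024]
wrist_force: [-19.7, -3.4, 13.0]
opening: -0.0
t 4.07 pos [0.6863 0.0243 0.2038] F [-19.7  -3.4  13. ] op -0.0
 dr [ 0.013 -0.003  0.032] deg [ 0.4 -0.1  1. ]  travel now [-0.003 -0.019 -0.018]  travel after turn [-0.003 -0.019 -0.018]
[  6.96146322  -0.36160596 -22.81760853]
t 4.12 pos [0.6862 0.0242 0.2038] F [-18.7  -2.6  12.6] op 0.001
 dr [ 0.013 -0.003  0.032] deg [ 0.4 -0.1  1. ]  travel now [-0.003 -0.018 -0.018]  travel after turn [-0.003 -0.018 -0.018]
```

View pics/press.png

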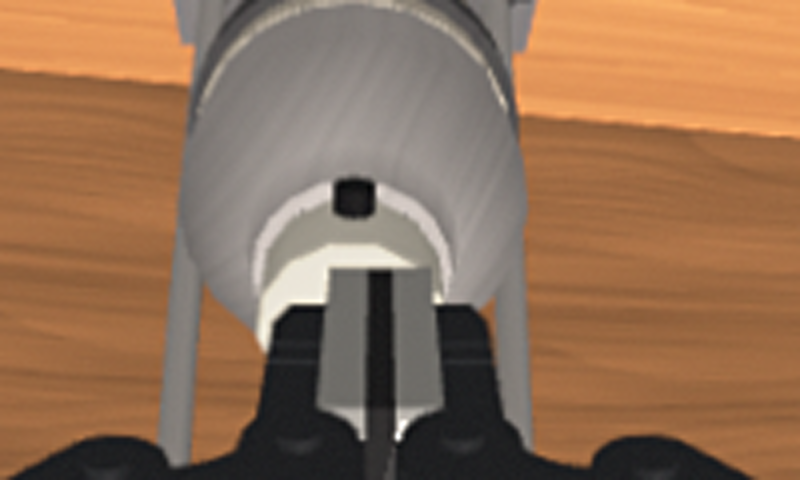

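The fingertips bear on the white cap (their front edge is at (380,270) in this crop). Axial force reached 23–30 N, against 8 N to bottom, so the cap is fully down. Backing off now.

```bash
python3 -m handwheel '[{"travel":[0,0,-0.1],"dr":[0,0,0]},{"travel":[0,0,-0.2],"dr":[0,0,0]},{"travel":[0,0,-0.2],"dr":[0,0,0]},{"travel":[0,0,-0.2],"dr":[0,0,0]},{"travel":[0,0,-0.2],"dr":[0,0,0]},{"travel":[0,0,-0.1],"dr":[0,0,0]},{"travel":[0,0,0],"dr":[0,0,0]}]' -1
python3 - <<'E'
from h import *
im=viewer.camera("wrist")
cv2.imwrite("pics/cap2.png",cv2.resize(im[150:270,180:340,::-1],(640,480),interpolation=cv2.INTER_CUBIC))
# cover view pose: above cover, jaws along world y rotated by cover yaw
R=frame(np.radians(2),0)
plan(np.array([.434,-.345,.20]),R)
E
```

```text
time_s: 4.7
eef_pos: [0.5868, 0.0088, 0.3269]
eef_rot: [0.342, -0.074, 0.936, 0.023]
wrist_force: [1.2, -0.6, 0.4]
opening: -0.001
t 4.75 pos [0.5872 0.0088 0.3261] F [ 0.7 -0.1  0.4] op 0.001
 dr [0.065 1.336 0.226] deg [ 2.  40.1  6.8]  travel now [ 1.604 -2.165 -0.229]  travel after turn [ 1.103 -2.322  0.841]
```

```bash
python3 -m handwheel '[{"travel":[0,0,0],"dr":[0.01,0.224,0.038]},{"travel":[0,0,0],"dr":[0.01,0.224,0.038]},{"travel":[0,0,0],"dr":[0.01,0.224,0.038]},{"travel":[0,0,0],"dr":[0.01,0.224,0.038]},{"travel":[0,0,0],"dr":[0.01,0.224,0.038]},{"travel":[0,0,0],"dr":[0.01,0.224,0.038]},{"travel":[0.1,-0.21,0.046],"dr":[0,0,0]},{"travel":[0.1,-0.21,0.046],"dr":[0,0,0]},{"travel":[0.1,-0.21,0.046],"dr":[0,0,0]},{"travel":[0.1,-0.21,0.046],"dr":[0,0,0]},{"travel":[0.1,-0.21,0.046],"dr":[0,0,0]},{"travel":[0.1,-0.21,0.046],"dr":[0,0,0]},{"travel":[0.1,-0.21,0.046],"dr":[0,0,0]},{"travel":[0.1,-0.21,0.046],"dr":[0,0,0]},{"travel":[0.1,-0.21,0.046],"dr":[0,0,0]},{"travel":[0.1,-0.21,0.046],"dr":[0,0,0]},{"travel":[0,0,0],"dr":[0,0,0]}]' 1
python3 - <<'E'
from h import *
R=frame(np.radians(2),0)
plan(np.array([.434,-.345,.25]),R)
E
```

```text
time_s: 6.17
eef_pos: [0.4431, -0.3162, 0.2179]
eef_rot: [-0.035, -0.022, 0.999, 0.01]
wrist_force: [-0.9, 0.3, -0.7]
opening: 1.002
t 6.17 pos [ 0.4431 -0.3162  0.2179] F [-0.9  0.3 -0.7] op 1.002
 dr [ 0.039 -0.134  0.019] deg [ 1.2 -4.   0.6]  travel now [ 0.084 -0.185 -0.212]  travel after turn [ 0.067 -0.19  -0.214]
```

```bash
python3 -m handwheel '[{"travel":[0,0,0],"dr":[0.039,-0.134,0.019]},{"travel":[0.033,-0.095,-0.1],"dr":[0,0,0]},{"travel":[0.033,-0.095,-0.1],"dr":[0,0,0]},{"travel":[0,0,0],"dr":[0,0,0]},{"travel":[0,0,0],"dr":[0,0,0]}]' 1
python3 - <<'E'
from h import *
import pickle
R=frame(np.radians(2),0)
plan(np.array([.434,-.345,.25]),R)
print(tcp()[2]["q"].round(2))
c=viewer.get_calibration("wrist");im=viewer.camera("wrist");pickle.dump((c,im),open("w2.pkl","wb"))
cv2.imwrite("pics/w2.png",cv2.resize(im[:,:,::-1],(768,576),interpolation=cv2.INTER_CUBIC))
E
```

```text
time_s: 6.58
eef_pos: [0.4318, -0.3439, 0.2349]
eef_rot: [-0.004, -0.016, 1.0, 0.008]
wrist_force: [0.3, -0.3, 0.0]
opening: 1.001
t 6.58 pos [ 0.4318 -0.3439  0.2349] F [ 0.3 -0.3  0. ] op 1.001
 dr [ 0.03  -0.013 -0.007] deg [ 0.9 -0.4 -0.2]  travel now [-0.013 -0.006 -0.101]  travel after turn [-0.014 -0.008 -0.101]
[-0.89  0.14  1.65  0.    1.37 -2.49]
```

View pics/w2.png

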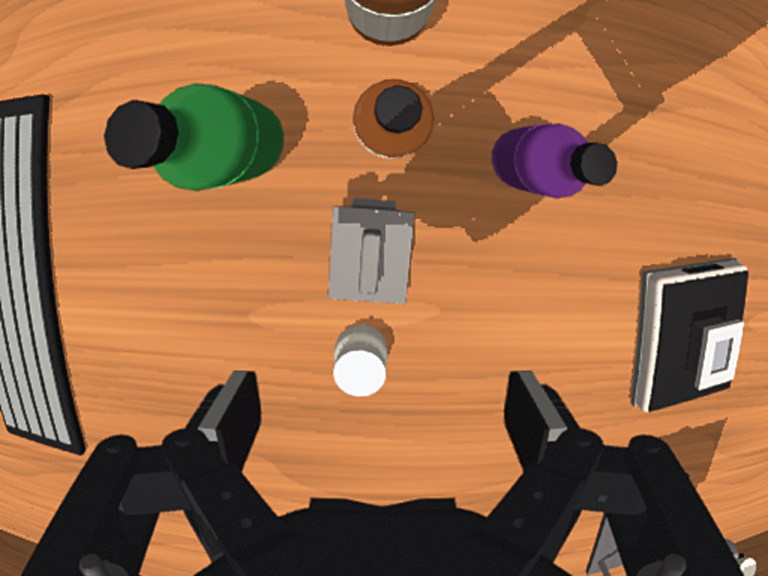

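The wrist view shows the plate corners at (334,207), (414,212), (407,303) and (329,299), and the rib top at about x 362–382, y 229–293. The small amber bottle is at (395,115), between purple and green, and the jar is at (360,370). I'll convert these to positions.

Run:
```python
from h import *
import pickle
c,im=pickle.load(open("w2.pkl","rb"))
P=np.array([onz(c,u/1.5,v/1.5,.032,"wrist") for u,v in((334,207),(414,212),(407,303),(329,299))])
Q=np.array([onz(c,u/1.5,v/1.5,.058,"wrist") for u,v in((364,229),(384,231),(379,294),(360,292))])
for A in(P,Q):
    print(A.round(4)[:,:2].tolist(),"ctr",A.mean(0).round(4),"sides",np.linalg.norm(A-np.roll(A,-1,0),axis=1).round(4))
    e=(A[3]-A[0]+A[2]-A[1]); print("yaw",np.degrees(np.arctan2(e[1],e[0])))
g=im[125:215,205:295,::-1]
cv2.imwrite("pics/rib.png",cv2.resize(g,(720,720),interpolation=cv2.INTER_CUBIC)[:600])
```

```text
[[0.395, -0.3793], [0.3972, -0.3169], [0.4723, -0.3188], [0.4705, -0.3829]] ctr [ 0.4338 -0.3495  0.032 ] sides [0.0624 0.0751 0.0641 0.0756]
yaw -2.151840412445876
[[0.4075, -0.355], [0.4086, -0.3404], [0.4567, -0.3426], [0.4555, -0.3569]] ctr [ 0.4321 -0.3487  0.058 ] sides [0.0146 0.0482 0.0144 0.048 ]
yaw -2.4445378644372533
```

View pics/rib.png

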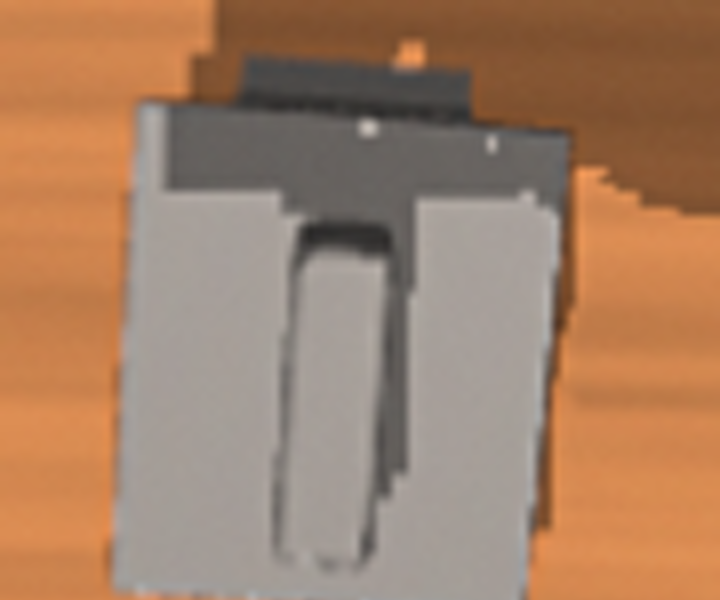

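Run:
```python
from h import *
plan(np.array([.433,-.349,.10]),frame(np.radians(-2.3),0))
```

```text
t 6.63 pos [ 0.4319 -0.3439  0.2349] F [-0.8 -0.1 -0.8] op 1.006
 dr [ 0.029 -0.015  0.137] deg [ 0.9 -0.4  4.1]  travel now [-0.013 -0.048  0.898]  travel after turn [-0.009 -0.034  0.899]
```

```bash
python3 -m handwheel '[{"travel":[0,0,0],"dr":[0.029,-0.015,0.137]},{"travel":[0,-0.015,0.18],"dr":[0,0,0]},{"travel":[0,-0.015,0.18],"dr":[0,0,0]},{"travel":[0,0,0.18],"dr":[0,0,0]},{"travel":[0,0,0.18],"dr":[0,0,0]},{"travel":[0,0,0.1],"dr":[0,0,0]},{"travel":[0,0,0],"dr":[0,0,0]},{"travel":[0,0,0],"dr":[0,0,0]}]' 1
python3 - <<'E'
from h import *
plan(np.array([.433,-.349,.036]),frame(np.radians(-2.3),0))
E
```

```text
time_s: 7.3
eef_pos: [0.4367, -0.3396, 0.1006]
eef_rot: [-0.0, 0.017, 1.0, 0.002]
wrist_force: [-0.4, 0.1, 0.5]
opening: 1.001
t 7.3 pos [ 0.4367 -0.3396  0.1006] F [-0.4  0.1  0.5] op 1.001
 dr [ 0.009 -0.001  0.01 ] deg [ 0.3 -0.   0.3]  travel now [ 0.022 -0.065  0.43 ]  travel after turn [ 0.022 -0.063  0.431]
```

```bash
python3 -m handwheel '[{"travel":[0.022,-0.065,0],"dr":[0.009,0,0.01]},{"travel":[0,0,0.1],"dr":[0,0,0]},{"travel":[0,0,0.1],"dr":[0,0,0]},{"travel":[0,0,0.1],"dr":[0,0,0]},{"travel":[0,0,0],"dr":[0,0,0]},{"travel":[0,0,0],"dr":[0,0,0]}]' 1
python3 - <<'E'
from h import *
plan(np.array([.433,-.349,.036]),frame(np.radians(-2.3),0))
E
```

```text
time_s: 7.8
eef_pos: [0.4374, -0.355, 0.0615]
eef_rot: [0.004, 0.019, 1.0, -0.006]
wrist_force: [1.4, 0.7, 0.3]
opening: 1.003
t 7.8 pos [ 0.4374 -0.355   0.0615] F [1.4 0.7 0.3] op 1.003
 dr [-0.022  0.015  0.004] deg [-0.7  0.5  0.1]  travel now [0.032 0.041 0.169]  travel after turn [0.031 0.039 0.17 ]
```

```bash
python3 -m handwheel '[{"travel":[0.025,0.033,0.05],"dr":[-0.022,0.015,0]},{"travel":[0,0,0.05],"dr":[0,0,0]},{"travel":[0,0,0.05],"dr":[0,0,0]},{"travel":[0,0,0],"dr":[0,0,0]},{"travel":[0,0,0],"dr":[0,0,0]},{"travel":[0,0,0],"dr":[0,0,0]}]' 1
python3 - <<'E'
from h import *
plan(np.array([.433,-.349,.036]),frame(np.radians(-2.3),0))
E
```

```text
time_s: 8.3
eef_pos: [0.4355, -0.3526, 0.0415]
eef_rot: [0.002, 0.019, 1.0, -0.002]
wrist_force: [-0.6, 0.4, -0.3]
opening: 1.0
t 8.3 pos [ 0.4355 -0.3526  0.0415] F [-0.6  0.4 -0.3] op 1.0
 dr [-0.009  0.008  0.004] deg [-0.3  0.2  0.1]  travel now [0.018 0.023 0.037]  travel after turn [0.018 0.023 0.037]
```

```bash
python3 -m handwheel '[{"travel":[0.025,0.03,0.045],"dr":[-0.01,0.008,0]},{"travel":[0,0,0],"dr":[0,0,0]},{"travel":[0,0,0],"dr":[0,0,0]}]' 1
python3 - <<'E'
from h import *
plan(np.array([.433,-.349,.036]),frame(np.radians(-2.3),0))
E
```

```text
time_s: 8.55
eef_pos: [0.432, -0.3479, 0.0347]
eef_rot: [0.0, 0.019, 1.0, 0.0]
wrist_force: [-0.1, -0.4, 0.9]
opening: 0.999
t 8.55 pos [ 0.432  -0.3479  0.0347] F [-0.1 -0.4  0.9] op 0.999
 dr [0.001 0.    0.004] deg [0.  0.  0.1]  travel now [-0.007 -0.007 -0.009]  travel after turn [-0.007 -0.007 -0.009]
```

```bash
python3 -m handwheel '[{"travel":[-0.005,-0.007,-0.014],"dr":[0,0,0]},{"travel":[0,0,0],"dr":[0,0,0]},{"travel":[0,0,0],"dr":[0,0,0]},{"travel":[0,0,0],"dr":[0,0,0]},{"travel":[0,0,0],"dr":[0,0,0]},{"travel":[0,0,0],"dr":[0,0,0]},{"travel":[0,0,0],"dr":[0,0,0]},{"travel":[0,0,0],"dr":[0,0,0]}]' -1
python3 - <<'E'
from h import *
plan(np.array([.433,-.349,.036]),frame(np.radians(-2.3),0))
E
```

```text
time_s: 9.22
eef_pos: [0.433, -0.3492, 0.0374]
eef_rot: [0.0, 0.019, 1.0, -0.0]
wrist_force: [0.0, -0.4, 0.5]
opening: 0.15
t 9.22 pos [ 0.433  -0.3492  0.0374] F [ 0.  -0.4  0.5] op 0.15
 dr [-0.     0.001  0.004] deg [-0.   0.   0.1]  travel now [0.    0.002 0.01 ]  travel after turn [0.    0.002 0.01 ]
```

```bash
python3 -m handwheel '[{"travel":[0,0,-0.08],"dr":[0,0,0]},{"travel":[0,0,-0.15],"dr":[0,0,0]},{"travel":[0,0,-0.2],"dr":[0,0,0]},{"travel":[0,0,-0.2],"dr":[0,0,0]},{"travel":[0,0,-0.2],"dr":[0,0,0]},{"travel":[0,0,-0.2],"dr":[0,0,0]},{"travel":[0,0,-0.1],"dr":[0,0,-0.14]},{"travel":[0,0,0],"dr":[0,0,-0.14]},{"travel":[0,0,0],"dr":[0,0,0]}]' -1
python3 - <<'E'
from h import *
plan(np.array([.5,-.13,.22]),frame(np.radians(6.2),0))
c=viewer.get_calibration("top")
A=np.array([onz(c,220+u/5-80,150+v/5,.074) for u,v in ((520,125),(610,112),(628,225),(540,240))])
A=np.array([onz(c,220+(u-400)/5,150+v/5,.074) for u,v in ((520,125),(610,112),(628,225),(540,240))])
print(A.round(4),A.mean(0),np.linalg.norm(A-np.roll(A,-1,0),axis=1)); e=A[0]-A[3]+A[1]-A[2];print(np.degrees(np.arctan2(e[1],e[0])))
E
```

```text
time_s: 9.97
eef_pos: [0.4314, -0.3473, 0.2197]
eef_rot: [-0.001, -0.057, 0.998, 0.001]
wrist_force: [-0.3, 0.6, -1.2]
opening: 0.142
t 9.97 pos [ 0.4314 -0.3473  0.2197] F [-0.3  0.6 -1.2] op 0.142
 dr [ 0.005 -0.002  0.012] deg [ 0.1 -0.1  0.4]  travel now [-6.200e-01  1.387e+00  1.000e-03]  travel after turn [-0.611  1.391 -0.002]
[[ 0.5373  0.024   0.074 ]
 [ 0.5436 -0.0291  0.074 ]
 [ 0.4761 -0.0376  0.074 ]
 [ 0.4687  0.014   0.074 ]] [ 0.50645443 -0.00717475  0.074     ] [0.05353985 0.06801156 0.05213625 0.06931292]
7.764960959655011
```

```bash
python3 -m handwheel '[{"travel":[-0.085,0.19,0],"dr":[0,0,0]},{"travel":[-0.085,0.19,0],"dr":[0,0,0]},{"travel":[-0.085,0.19,0],"dr":[0,0,0]},{"travel":[-0.085,0.19,0],"dr":[0,0,0]},{"travel":[-0.085,0.19,0],"dr":[0,0,0]},{"travel":[-0.085,0.19,0],"dr":[0,0,0]},{"travel":[-0.085,0.19,0],"dr":[0,0,0]},{"travel":[0,0,0],"dr":[0,0,0]},{"travel":[0,0,0],"dr":[0,0,0]},{"travel":[0,0,0],"dr":[0,0,0]}]' -1
python3 - <<'E'
from h import *
import pickle
plan(np.array([.5064,-.0072,.22]),frame(np.radians(7),0))
c=viewer.get_calibration("wrist");im=viewer.camera("wrist");pickle.dump((c,im,tcp()[0],tcp()[1].as_quat()),open("w3.pkl","wb"))
u=proj(c,[.5064,-.0072,.074],"wrist");print(u)
x,y=int(u[0])-60,int(u[1])-60;x=min(max(x,0),392);y=min(max(y,0),264)
a=cv2.resize(im[:,:,::-1],(400,300),interpolation=cv2.INTER_AREA);b=cv2.resize(im[y:y+120,x:x+120,::-1],(600,600),interpolation=cv2.INTER_CUBIC)
print("crop origin",x,y)
o=np.zeros((600,800,3),np.uint8);o[:,200:]=b;o[:150,:200]=cv2.resize(a,(200,150),interpolation=cv2.INTER_AREA)
cv2.imwrite("pics/w3.png",o)
E
```

```text
time_s: 10.8
eef_pos: [0.4979, -0.1302, 0.2205]
eef_rot: [-0.002, -0.045, 0.999, 0.001]
wrist_force: [0.5, -1.0, -1.4]
opening: 0.147
t 10.8 pos [ 0.4979 -0.1302  0.2205] F [ 0.5 -1.  -1.4] op 0.147
 dr [ 0.006 -0.008 -0.062] deg [ 0.2 -0.2 -1.9]  travel now [-0.13   0.812  0.005]  travel after turn [-0.156  0.807  0.003]
[366.93655405 199.42017724]
crop origin 306 139
```

View pics/w3.png

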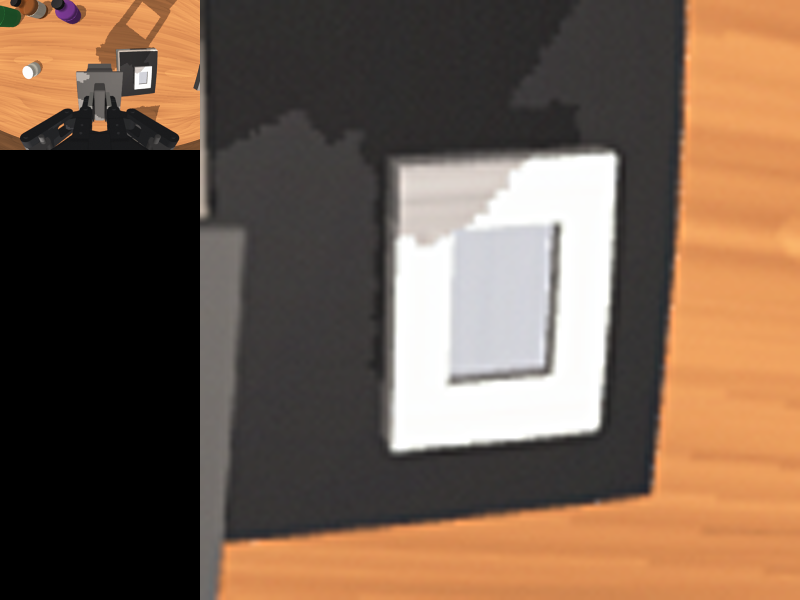

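The crop shows the rim's top-face corners at about (400,166), (618,152), (602,430) and (390,450). The cover is held level between the pads (thumbnail, (98,85)).

Run:
```python
from h import *
import pickle
c,im,p,q=pickle.load(open("w3.pkl","rb"))
A=np.array([onz(c,306+(u-200)/5,139+v/5,.074,"wrist") for u,v in ((400,166),(618,152),(602,430),(390,450))])
print(A.round(4)[:,:2].tolist(),A.mean(0).round(4),np.linalg.norm(A-np.roll(A,-1,0),axis=1).round(4)); e=A[3]-A[0];f=A[2]-A[1];g=A[1]-A[0];h=A[2]-A[3]
an=lambda e:np.degrees(np.arctan2(e[1],e[0]))
print(an(e),an(f),an(g)-90,an(h)-90)
# held-cover check: predicted plate corners & rib in this image
R=Ro.from_quat(q)
o=im[170:330,180:340,::-1].copy()
o=cv2.resize(o,(600,600),interpolation=cv2.INTER_CUBIC)
for s in [(1,1),(1,-1),(-1,-1),(-1,1)]:
    for (a,b,z,col) in ((.038,.032,.013+.0076,(0,0,255)),(.023,.007,-.013+.0076,(0,255,0))):
        X=p+R.apply([s[0]*a,s[1]*b,0])+np.array([0,0,-(.013)+.0076 if a>.03 else .013+.0076])
        u=(proj(c,X,"wrist")-[180,170])*600/160
        cv2.circle(o,tuple(int(t) for t in u),3,col,1)
cv2.imwrite("pics/held.png",o)
```

```text
[[0.4792, -0.0368], [0.4706, 0.0129], [0.5346, 0.0244], [0.5427, -0.0269]] [ 0.5068 -0.0066  0.074 ] [0.0504 0.065  0.0519 0.0643]
8.921815637480172 10.223371342150182 9.746292138960087 8.87847160942134
```

View pics/held.png

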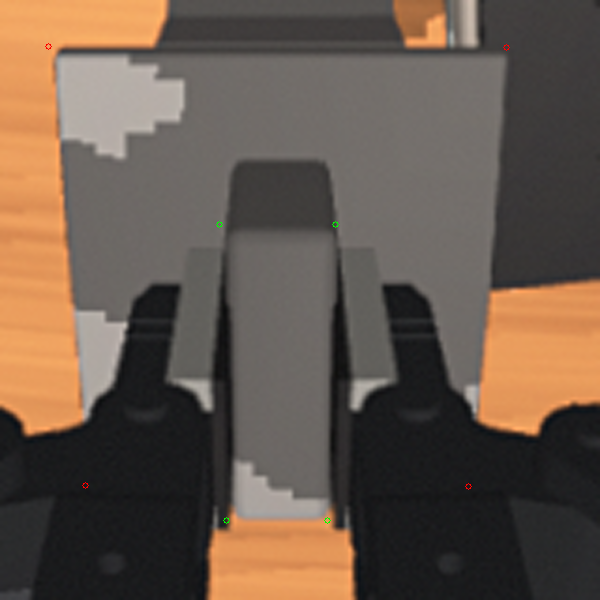

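```bash
python3 - <<'E'
from h import *
plan(np.array([.5068,-.0066,.14]),frame(np.radians(9.2),0))
E
python3 -m handwheel '[{"travel":[0,0,0],"dr":[0.006,-0.008,-0.13]},{"travel":[-0.045,0.2,0.05],"dr":[0,0,0]},{"travel":[-0.045,0.2,0.1],"dr":[0,0,0]},{"travel":[-0.045,0.2,0.12],"dr":[0,0,0]},{"travel":[-0.03,0.13,0.12],"dr":[0,0,0]},{"travel":[0,0,0.06],"dr":[0,0,0]},{"travel":[0,0,0],"dr":[0,0,0]},{"travel":[0,0,0],"dr":[0,0,0]},{"travel":[0,0,0],"dr":[0,0,0]}]' -1
python3 - <<'E'
from h import *
plan(np.array([.5068,-.0066,.14]),frame(np.radians(9.2),0))
E
```

```text
t 10.85 pos [ 0.4979 -0.1307  0.2205] F [0.7 0.1 0.2] op 0.147
 dr [ 0.006 -0.008 -0.137] deg [ 0.2 -0.2 -4.1]  travel now [-0.135  0.817  0.538]  travel after turn [-0.191  0.807  0.537]
time_s: 11.6
eef_pos: [0.5057, -0.0287, 0.1515]
eef_rot: [0.001, -0.069, 0.998, -0.003]
wrist_force: [-0.2, -0.6, -1.4]
opening: 0.148
t 11.6 pos [ 0.5057 -0.0287  0.1515] F [-0.2 -0.6 -1.4] op 0.148
 dr [-0.01   0.001 -0.044] deg [-0.3  0.  -1.3]  travel now [-0.027  0.145  0.076]  travel after turn [-0.031  0.144  0.077]
```

```bash
python3 -m handwheel '[{"travel":[-0.03,0.14,0.04],"dr":[-0.01,0,-0.044]},{"travel":[0,0,0.03],"dr":[0,0,0]},{"travel":[0,0,0],"dr":[0,0,0]},{"travel":[0,0,0],"dr":[0,0,0]},{"travel":[0,0,0],"dr":[0,0,0]}]' -1
python3 - <<'E'
from h import *
plan(np.array([.5068,-.0066,.125]),frame(np.radians(9.2),0))
E
```

```text
time_s: 12.02
eef_pos: [0.5108, -0.014, 0.1451]
eef_rot: [0.004, -0.076, 0.997, -0.002]
wrist_force: [-0.1, -0.3, -0.6]
opening: 0.147
t 12.02 pos [ 0.5108 -0.014   0.1451] F [-0.1 -0.3 -0.6] op 0.147
 dr [-0.009  0.014 -0.016] deg [-0.3  0.4 -0.5]  travel now [0.02  0.053 0.134]  travel after turn [0.018 0.053 0.134]
```

```bash
python3 -m handwheel '[{"travel":[0.02,0.055,0.05],"dr":[-0.009,0.014,-0.016]},{"travel":[0,0,0.05],"dr":[0,0,0]},{"travel":[0,0,0],"dr":[0,0,0]},{"travel":[0,0,0],"dr":[0,0,0]},{"travel":[0,0,0],"dr":[0,0,0]}]' -1
python3 - <<'E'
from h import *
plan(np.array([.5068,-.0066,.125]),frame(np.radians(9.2),0))
E
```

```text
time_s: 12.43
eef_pos: [0.5067, -0.0074, 0.1296]
eef_rot: [0.0, -0.08, 0.997, -0.0]
wrist_force: [-0.0, -0.5, -1.0]
opening: 0.144
t 12.43 pos [ 0.5067 -0.0074  0.1296] F [-0.  -0.5 -1. ] op 0.144
 dr [-0.001  0.001 -0.003] deg [-0.   0.  -0.1]  travel now [-0.002  0.005  0.03 ]  travel after turn [-0.002  0.005  0.03 ]
```

```bash
python3 -m handwheel '[{"travel":[0,0.005,0.05],"dr":[0,0,0]},{"travel":[0,0,0.05],"dr":[0,0,0]},{"travel":[0,0,0.03],"dr":[0,0,0]},{"travel":[0,0,0],"dr":[0,0,0]},{"travel":[0,0,0],"dr":[0,0,0]}]' -1
python3 - <<'E'
from h import *
plan(np.array([.5068,-.0066,.0994]),frame(np.radians(9.2),0))
print(tcp()[2]["torque"])
E
```

```text
time_s: 12.85
eef_pos: [0.5064, -0.0064, 0.1076]
eef_rot: [0.0, -0.08, 0.997, -0.0]
wrist_force: [-0.2, 0.3, -0.4]
opening: 0.15
t 12.85 pos [ 0.5064 -0.0064  0.1076] F [-0.2  0.3 -0.4] op 0.15
 dr [-0.001  0.    -0.002] deg [-0.   0.  -0.1]  travel now [-0.002 -0.001  0.055]  travel after turn [-0.002 -0.001  0.055]
[0.02211607 0.00611268 0.01628314]
```

No contact yet. One composite check before pressing.

Run:
```python
from h import *
s=viewer.camera("side");w=viewer.camera("wrist")
a=cv2.resize(s[150:250,220:320,::-1],(400,400),interpolation=cv2.INTER_CUBIC)
b=cv2.resize(w[110:310,156:356,::-1],(400,400),interpolation=cv2.INTER_CUBIC)
cv2.imwrite("pics/pre.png",np.hstack([a,b]))
```

```text
(no output)
```

View pics/pre.png

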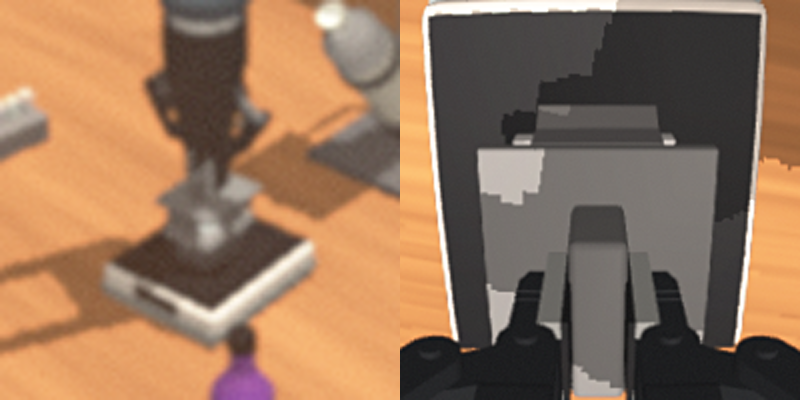

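The rim shows symmetrically under the plate (515–675 against the plate's 478–718, centres 595 and 598), with the guide outside its end. It is aligned, so I press.

```bash
python3 -m handwheel '[{"travel":[0,0,0.04],"dr":[0,0,0]},{"travel":[0,0,0.03],"dr":[0,0,0]},{"travel":[0,0,0.03],"dr":[0,0,0]},{"travel":[0,0,0.02],"dr":[0,0,0]}]' -1
python3 - <<'E'
from h import *
plan(np.array([.5068,-.0066,.0844]),frame(np.radians(9.2),0))
E
```

```text
time_s: 13.28
eef_pos: [0.5086, -0.0071, 0.0911]
eef_rot: [0.002, -0.08, 0.997, -0.001]
wrist_force: [-2.4, -0.3, 1.4]
opening: 0.149
t 13.28 pos [ 0.5086 -0.0071  0.0911] F [-2.4 -0.3  1.4] op 0.149
 dr [-0.005  0.009 -0.002] deg [-0.2  0.3 -0. ]  travel now [0.011 0.006 0.044]  travel after turn [0.011 0.005 0.044]
```

```bash
python3 -m handwheel '[{"travel":[0,0,0.03],"dr":[0,0.005,0]},{"travel":[0,0,0.03],"dr":[0,0,0]},{"travel":[0,0,0.03],"dr":[0,0,0]}]' -1
python3 - <<'E'
from h import *
plan(np.array([.5068,-.0066,.0844]),frame(np.radians(9.2),0))
E
```

```text
time_s: 13.53
eef_pos: [0.5087, -0.0075, 0.0842]
eef_rot: [-0.001, -0.08, 0.997, -0.002]
wrist_force: [-33.9, 5.9, 74.1]
opening: 0.149
t 13.53 pos [ 0.5087 -0.0075  0.0842] F [-33.9   5.9  74.1] op 0.149
 dr [-0.006 -0.004  0.001] deg [-0.2 -0.1  0. ]  travel now [ 0.012  0.008 -0.002]  travel after turn [ 0.012  0.008 -0.002]
```

It bottomed at the expected height (TCP 0.0842 against 0.0844). Relaxing, then releasing.

```bash
python3 -m handwheel '[{"travel":[0,0,0],"dr":[0,0,0]},{"travel":[0,0,0],"dr":[0,0,0]}]' -1; python3 -m handwheel '[{"travel":[0,0,0],"dr":[0,0,0]},{"travel":[0,0,0],"dr":[0,0,0]},{"travel":[0,0,0],"dr":[0,0,0]},{"travel":[0,0,0],"dr":[0,0,0]},{"travel":[0,0,0],"dr":[0,0,0]},{"travel":[0,0,0],"dr":[0,0,0]}]' 0.2
```

```text
time_s: 13.7
eef_pos: [0.5086, -0.0075, 0.0857]
eef_rot: [-0.001, -0.081, 0.997, -0.002]
wrist_force: [1.2, -0.0, -7.9]
opening: 0.151
time_s: 14.2
eef_pos: [0.5088, -0.0074, 0.0838]
eef_rot: [-0.001, -0.08, 0.997, -0.002]
wrist_force: [0.2, -0.9, -0.2]
opening: 0.598
```

```bash
python3 -m handwheel '[{"travel":[0,0,-0.08],"dr":[0,0,0]},{"travel":[0,0,-0.15],"dr":[0,0,0]},{"travel":[0,0,-0.2],"dr":[0,0,0]},{"travel":[0,0,-0.2],"dr":[0,0,0]},{"travel":[0,0,-0.2],"dr":[0,0,0]},{"travel":[0,0,0],"dr":[0,0,0]},{"travel":[0,0,0],"dr":[0,0,0]},{"travel":[0,0,0],"dr":[0,0,0]}]' -
python3 - <<'E'
from h import *
plan(np.array([.5068,-.0066,.2]),frame(np.radians(9.2),0))
c=viewer.get_calibration("wrist");w=viewer.camera("wrist");s=viewer.camera("side")
Rw=Ro.from_euler("z",9.2,degrees=True);C=np.array([.5068,-.0066,0])
b=cv2.resize(w[60:310,131:381,::-1],(600,600),interpolation=cv2.INTER_CUBIC)
for sx in(1,-1):
  for sy in(1,-1):
    for a,h,z,col in((.038,.032,.079,(0,0,255)),(.023,.007,.105,(0,255,0))):
        u=(proj(c,C+Rw.apply([sx*a,sy*h,z]),"wrist")-[131,60])*2.4
        cv2.circle(b,tuple(int(t) for t in u),3,col,1)
a=cv2.resize(s[80:280,220:320,::-1],(200,400),interpolation=cv2.INTER_CUBIC)
o=np.zeros((600,800,3),np.uint8);o[:,200:]=b;o[:400,:200]=a
cv2.imwrite("pics/end.png",o)
E
```

```text
time_s: 14.87
eef_pos: [0.5079, -0.0068, 0.2118]
eef_rot: [-0.003, -0.08, 0.997, -0.001]
wrist_force: [-0.2, -0.6, 1.0]
opening: 0.597
t 14.87 pos [ 0.5079 -0.0068  0.2118] F [-0.2 -0.6  1. ] op 0.597
 dr [-0.003 -0.011 -0.   ] deg [-0.1 -0.3 -0. ]  travel now [0.007 0.003 0.079]  travel after turn [0.007 0.003 0.079]
```

View pics/end.png

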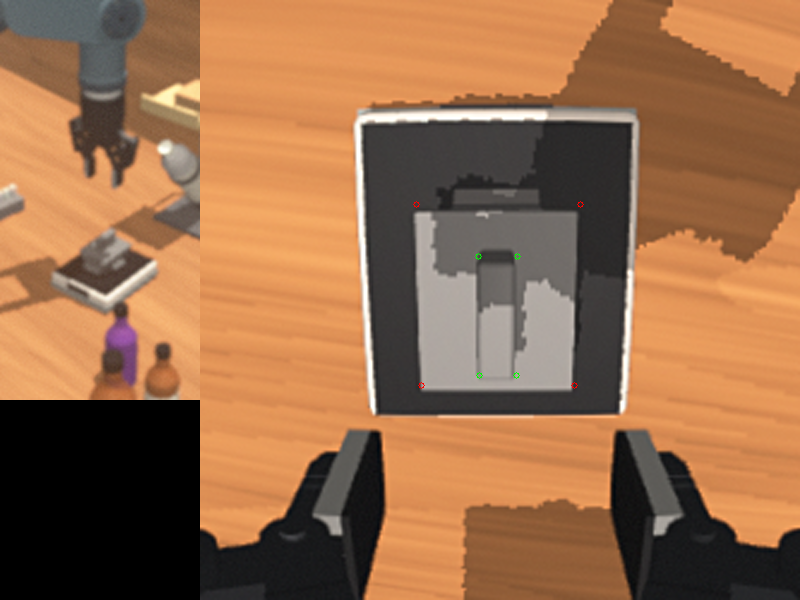

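The cover sits on the rim, within about 2.5 mm of the prediction along x. I can't be sure from the picture alone that it is flush, so I'll probe the rib top with shut fingers. Flush should give contact at z ≈ 0.105.

```bash
python3 -m handwheel '[{"travel":[0,0,0.1],"dr":[0,0,0]},{"travel":[0,0,0.15],"dr":[0,0,0]},{"travel":[0,0,0.15],"dr":[0,0,0]},{"travel":[0,0,0.15],"dr":[0,0,0]},{"travel":[0,0,0.03],"dr":[0,0,0]},{"travel":[0,0,0],"dr":[0,0,0]},{"travel":[0,0,0],"dr":[0,0,0]},{"travel":[0,0,0],"dr":[0,0,0]}]' -1
```

```text
time_s: 15.63
eef_pos: [0.5016, -0.0057, 0.1139]
eef_rot: [-0.01, -0.08, 0.997, 0.002]
wrist_force: [1.3, -0.2, -0.3]
opening: -0.0
```

```bash
python3 -m handwheel '[{"travel":[-0.04,0,0.02],"dr":[0,-0.02,0]},{"travel":[0,0,0.015],"dr":[0,0,0]},{"travel":[0,0,0.01],"dr":[0,0,0]}]' -1;  python3 -m handwheel '[{"travel":[0,0,0.012],"dr":[0,0,0]},{"travel":[0,0,0.01],"dr":[0,0,0]}]' -1
```

```text
time_s: 15.88
eef_pos: [0.5104, -0.0051, 0.1097]
eef_rot: [-0.002, -0.08, 0.997, 0.001]
wrist_force: [-0.1, -0.2, -0.2]
opening: 0.004
time_s: 16.05
eef_pos: [0.5115, -0.0053, 0.1073]
eef_rot: [-0.0, -0.08, 0.997, 0.001]
wrist_force: [0.2, -0.5, 0.1]
opening: 0.001
```

```bash
python3 -m handwheel '[{"travel":[0,0,0.01],"dr":[0,0,0]},{"travel":[0,0,0.01],"dr":[0,0,0]}]' -1;  python3 -m handwheel '[{"travel":[0,0,0.015],"dr":[0,0,0]}]' -1;python3 -m handwheel '[{"travel":[0,0,0.015],"dr":[0,0,0]}]' -1
```

```text
time_s: 16.22
eef_pos: [0.5119, -0.0054, 0.1049]
eef_rot: [0.0, -0.08, 0.997, 0.001]
wrist_force: [-8.8, 2.1, 21.5]
opening: -0.001
time_s: 16.3
eef_pos: [0.512, -0.0054, 0.1049]
eef_rot: [-0.0, -0.08, 0.997, 0.0]
wrist_force: [-16.0, 2.4, 37.3]
opening: -0.004
time_s: 16.38
eef_pos: [0.5119, -0.0054, 0.1049]
eef_rot: [-0.001, -0.081, 0.997, 0.0]
wrist_force: [-11.2, 1.7, 23.1]
opening: 0.0
```

The contact is stiff at 0.1049, which means flush. Retract, one last look, and hand in.

```bash
python3 -m handwheel '[{"travel":[0,0,-0.08],"dr":[0,0,0]},{"travel":[0,0,-0.2],"dr":[0,0,0]},{"travel":[0,0,-0.2],"dr":[0,0,0]},{"travel":[0.1,0,-0.2],"dr":[0,0,0]},{"travel":[0.1,0,-0.2],"dr":[0,0,0]},{"travel":[0.1,0,-0.1],"dr":[0,0,0]},{"travel":[0,0,0],"dr":[0,0,0]},{"travel":[0,0,0],"dr":[0,0,0]},{"travel":[0,0,0],"dr":[0,0,0]},{"travel":[0,0,0],"dr":[0,0,0]}]' -1
python3 - <<'E'
from h import *
s=viewer.camera("side");t=viewer.camera("top")
a=cv2.resize(s[120:320,200:400,::-1],(400,400),interpolation=cv2.INTER_CUBIC)
b=cv2.resize(t[60:300,130:430,::-1],(400,320),interpolation=cv2.INTER_CUBIC)
cv2.imwrite("pics/fin.png",np.hstack([a,np.vstack([b,np.zeros((80,400,3),np.uint8)])]))
E
```

```text
time_s: 17.22
eef_pos: [0.4657, -0.0127, 0.2577]
eef_rot: [-0.001, -0.081, 0.997, 0.0]
wrist_force: [0.3, 0.7, 0.5]
opening: 0.001
```

View pics/fin.png

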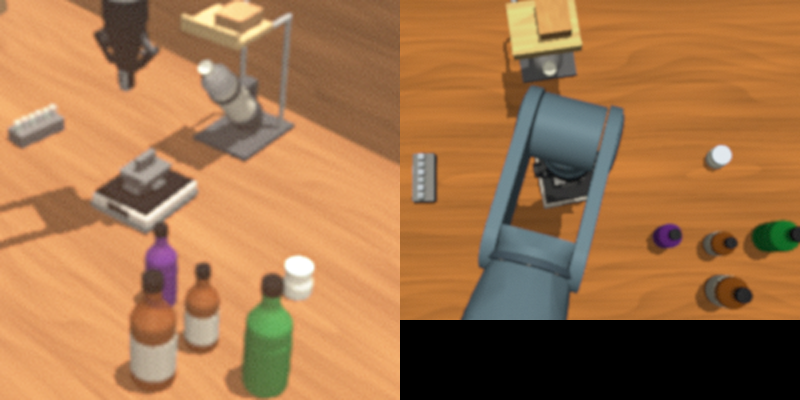

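The cover is on the window at (147,178), the cap is up at (205,68), and the bottles, jar and rack stand in place.

```bash
python3 -c "
from bench import ctrl
print(ctrl.hand_in())"
```

```text
the job is handed in; nothing more can be done
None
```

I pressed the duster's cap down along the can and let it spring back. I then took the cover by its rib, pressed it onto the window's rim, let go and handed in at about 17 s. The hand-in reports no verdict.

**Cap:** The axial force reached 23–30 N with no further travel, against 8 N to bottom, so I take it as fully down. I held it there for about 0.3 s. The last side picture shows it up again. I judged both from force and pictures, because the joint itself can't be read.

**Cover:**
- It stopped hard at the expected height (tool at 0.0842 m, expected 0.0844 m).
- It held against about an 8 N upward pull before release.
- Afterwards, shut fingers on top of the rib met stiff contact at 0.1049 m; flush is 0.105 m.
- The clip angles were not seen directly; I infer from these checks that both snapped.

**Disagreements:**
- The seated cover lies about 2 mm further along +x than my rim estimate. That is within the 2.5 mm guide play plus the 2 mm calibration error.
- The final press peaked at 74 N on the wrist, well above the 5–15 N needed but below the 120 N limit.

**Surroundings:** In the last pictures the bottle, jar and rack are upright and look unmoved, and the robot touches nothing.

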